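# Load the marking fixture and stamp the blank

### The job

Slide the sled with its wooden blank into the bed of the spring marking fixture until the spring catch clicks out behind it. Then draw the striker back by its upright post until it stays cocked by itself with your hand off it, and press the trip button so that the striker fires home at the blank. Leave the sled locked in the bed and the other things on the bench where they are.

Things in the scene. Friction and masses are not known exactly. Their poses are not given: they have to be found in the camera images.
- sled: The sled: an aluminium plate 80 (x) x 120 (y) x 10 mm with a pale wooden blank 44 (x) x 104 (y) x 55 mm tall screwed on its middle (65 mm tall in all, about 0.4 kg). Origin: centre of the plate's underside; y along its length, z up. Both ends are alike: either may lead. Grip the blank across its 44 mm, fingertips at least 22 mm above the plate's underside to clear the bed's lips.
- fixture: The spring marking fixture, fixed: wooden base 10 mm thick with an aluminium bed. Origin: underside of the base, below the middle of the loaded sled. The sled slides in along the fixture's +y, its length along y: apron, then spring catch, then rails, then an end stop (y 63 mm, top z 34). Catch and striker are on the +x side. z is up, bench at z 0.
- seat (a point): Middle of the bed floor, fixture (0, 0, 10) mm: the sled's origin lies here, within 3 mm, when locked in. Axes as the fixture's.
- mouth (a point): Middle of the apron floor, fixture (0, -100, 10) mm, where the catch begins; axes as the fixture's. Open apron: y -190 to -105, low flared side guides (top z 24) 108 mm apart inside at y -190 narrowing to 84 mm. Set the sled down flat on the apron, leading end short of this point (its middle about 170 mm before the seat, tail overhanging the apron), then slide it in.
- rails (a point): Middle of the bed floor where the rails begin, fixture (0, -55, 10) mm. Rails from y -55 to 65, 84 mm apart inside (2 mm play a side), with lips (underside z 24, top z 30) that cover the edges of the sled's plate and leave 60 mm open between them: the sled enters only by sliding from the apron.
- catch_nose (a point): Tip of the bevelled steel spring catch that stands 10 mm across the edge of the sled's path, at fixture x 30, y -68, z 22 at rest. The leading edge of the plate pushes it aside (about 4 to 8 N along the sliding direction); it springs out behind the plate's rear end when the sled is within about 3 mm of home.
- catch (a joint): How far the catch is pushed aside, m: 0 = out across the path (also when clicked behind the sled), about 0.010 to 0.012 while the sled holds it aside.
- post_top (a point): Centre of the top of the striker's upright black post, 16 mm thick, free for 54 mm down to the rod, top 108 mm above the bench. At rest at fixture x 118, y 40; drawn in the fixture's +x, away from the bed. Bearing block (y 18 to 62, top z 66) at fixture x 62 to 90; brass die, at rest, from x 26 along y 40, 39 to 57 mm high.
- striker (a joint): How far the striker is drawn back, m: 0 at rest, the sear catches it at 0.050 (it then stays at 0.046 to 0.050 when let go), hard stop at 0.058. The spring pulls back with 180 N/m (9 N at 0.050), about 11 N from 0.022 on, where it rides over the sear. When tripped it flies back and comes to rest near 0.
- button_top (a point): Centre of the top of the trip button, a round steel cap 28 mm in diameter, 62 mm above the bench, at fixture x 176, y -30. Pressed straight down about 9 mm (hard stop at 12 mm, 5 to 9 N) it drops the sear and fires the cocked striker.
- bare_blank: Bystander: a bare wooden blank 44 x 104 x 55 mm without a plate, leave it. Origin: centre of its underside.
- mallet: Bystander: round dark wooden carver's mallet 80 mm wide, 222 mm tall, standing. Origin: centre of its underside.
- varnish_tin: Bystander: steel tin 72 mm wide, 85 mm tall. Origin: centre of its underside.
- wax_jar: Bystander: amber jar 64 mm wide, 75 mm tall. Origin: centre of its underside.
- brush: Bystander: flat brush lying down. Origin: underside of its middle.
- chisel: Bystander: wood chisel 250 mm long, lying along its x. Origin: under its middle.
- mug: Bystander: white mug 80 mm wide, 95 mm tall. Origin: centre of its underside.
Not all that is in view belongs to the job. What is shaped like the sled but orange or purple is not meant.

How it is judged:
By the outcome, as a careful person would: the job done as asked, in the order asked, and still so for the second after the job is handed in, with the robot touching nothing.
It also fails if it takes over 54 s, if anything falls off the work surface, if the arm or the gripper's body presses on something with over 40 N, if the wrist force passes 120 N, or if a joint passes its speed limit or range.

### The arm

A 6-joint arm with a two-finger parallel gripper is mounted at the origin on the work surface. World frame = base frame: x ahead of the robot, y to its left, z up, the work surface at z = 0. Lengths are in mm, angles in rad, forces in N, time in s.
With the tool pointing down it reaches from about 350 to 775 mm from the base axis. Payload 5.5 kg.
Tool frame: the origin (TCP) lies on the centre line of the jaws, within the pads' length; the fingertips stand 17 mm ahead of it and the grasp point (between the pads) lies 2 mm behind it; z points along the fingers, y is the line along which they close (so a half turn about z gives the same grasp; the last joint's range is limited). The gripper opens to 85 mm and grips with 20 to 120 N. Pads are 22 mm wide; open, the fingers measure 114 mm over their backs; the gripper's body (76 mm by 85 mm) begins 54 mm behind the grasp point. The pads swing forward as they close: fully open they stand 13 mm farther back than shut.
Start: joints at [0.976, 0.313, 0.046, 1.304, 0, 1.431], TCP at [252.616, 516.58, 248.323] pointing down, gripper open.
Joint ranges: [-2.76, 2.76], [-0.86, 1.69], [-1.03, 1.26], [-2.2, 2.34], [-1.47, 1.5], [-3.14, 3.14]. Speed limits (rad/s): [2.57, 2.57, 3.14, 3.14, 3.14, 3.14].

### API

Orientations are given as a rotation vector (axis times angle).
In Python, from rig import * gives the robot as it stands. The module is installed in compiled form; this text tells all that it offers.
- The arm moves only by the shell command python3 -m creep 'ROWS' [OPENING]. ROWS is JSON, a list of rows, each a list of 2 entries, a list of its own where there are three numbers: the shift along the tool's x, y, z in m, then the turn about the tool's z in rad. In form: [[[x, y, z], twist], ...]. A call has 1 to 12 rows; each row shifts and turns the commanded pose from where the row before left it, along the tool's axes as they then stand; what a row does not reach is not made up. A row lasts 1/12 s, in which the tool goes at most 41.7 mm and 7.16 degrees, less where a joint would pass 70% of its speed; a pose out of reach is approached as far as the arm can. A call with a gripper value outside its range is refused whole. OPENING is the closure, from -1 (fully open) to 1 (shut), so that 0 is half open, set as the call begins (- or left out, the last holds). The fingers move at their own pace and stop on an object; the grip force is fixed at half the most. Time passes only in rows, so rows that do not move let the fingers close. It gives the time, the measured TCP pose, the force, the opening and the grip force at its end, in the units of the state.
- read_state(): the state, without advancing time (a new reading comes with each control period).
- camera(name): name is "scene" or "top"; returns a dict with "pixels" (400x640x3 uint8, blue, green, red), "K" (3x3 intrinsics, pixels), "rvec" (rotation vector, rad) and "tvec" (3), from world to camera coordinates, as OpenCV has them. Camera axes: x right, y down, z forward; pixel columns grow to the right and rows downward; lengths in mm; the calibration is good to about 2 mm. A picture is of the moment at which its call begins. There is no depth.
- close_job(): hands the job in; it is judged then, once.
The state is a dict: "clock": time; "joint_pos": joint angles; "dq": joint speeds; "tau": joint torques, N m; "position": TCP position; "tcp_rot": TCP orientation; "ft_force": force on the tool from outside, world axes, zero at the start; "torque": the same for the moment, N m; "finger_gap": finger opening in mm; "grip_force": force on a finger pad.
Only numpy, scipy, OpenCV 4.12 (cv2) and the standard library are available. Lean on these libraries where they do the work, as an engineer would, in place of code of your own. Each camera call takes 0.05 s, during which the arm holds its last target. There are 200 camera calls.

## Working session

There is one attempt and no reset: what is moved stays moved. The work goes in short steps, Python scripts to look and compute and a shell command to move; the robot and the scene stay as the last step left them, time stands still between calls to the robot, and variables do not carry over. Pictures are saved under pics/ and viewed, at most 10 in all, crops included, and the job is handed in when it is done.

```bash
mkdir -p pics
cat > h.py <<'E'
from rig import *
import numpy as np, cv2
from scipy.spatial.transform import Rotation as R
def ray(c,uv):
    Rm=cv2.Rodrigues(np.array(c["rvec"],float))[0];t=np.array(c["tvec"],float).ravel()
    d=np.linalg.solve(np.array(c["K"],float),np.array([uv[0],uv[1],1.0]))
    return -Rm.T@t, Rm.T@d
def onz(c,uv,z):
    o,d=ray(c,uv); return (o+d*(z-o[2])/d[2])
def proj(c,p):
    return cv2.projectPoints(np.array(p,float).reshape(-1,1,3),np.array(c["rvec"],float),np.array(c["tvec"],float),np.array(c["K"],float),None)[0].reshape(-1,2)
E
python3 - <<'E'
from h import *
for n in("scene","top"):
    c=camera(n);cv2.imwrite(f"pics/{n}0.png",c["pixels"]);print(n,ray(c,(320,200)))
s=read_state();print(s["clock"],s["position"],s["tcp_rot"],s["finger_gap"],R.from_rotvec(s["tcp_rot"]).as_matrix().round(3))
E
```

```text
scene (array([1198.21332613,  482.12314046, 1353.19606916]), array([-0.44288568, -0.31200002, -0.84069456]))
top (array([ 298.17956082,  -33.52179616, 1711.55517376]), array([ 0.13417034, -0.01338594, -0.99113135]))
0.1 [252.37482801 516.17467418 247.49012245] [-7.08188144e-01 -3.06019225e+00  2.43969064e-03] 85.70436923146836 [[-0.898  0.439 -0.001]
 [ 0.439  0.898 -0.001]
 [ 0.    -0.002 -1.   ]]
```

View pics/scene0.png

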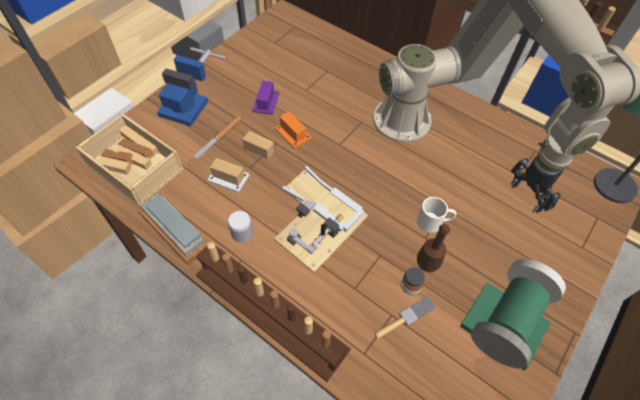

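View pics/top0.png

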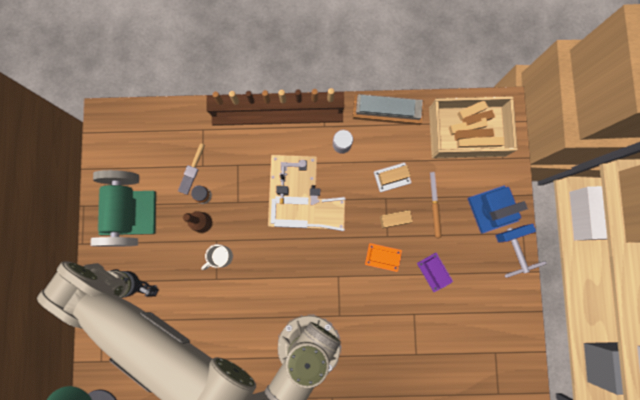

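Candidates for the sled: a blank on a silver plate at top (392,177) / scene (228,175); the bare blank at top (396,218) / scene (258,145); orange at top (383,257); purple at top (435,271). I choose the one on the aluminium plate, and check it in one crop that also shows the fixture.

Run:
```python
from h import *
c=cv2.imread("pics/top0.png")
cv2.imwrite("pics/crop1.png",cv2.resize(c[140:245,255:425],None,fx=4.7,fy=4.7,interpolation=cv2.INTER_CUBIC))
c=cv2.imread("pics/scene0.png")
cv2.imwrite("pics/crop2.png",cv2.resize(c[150:275,200:370],None,fx=4.7,fy=4.7,interpolation=cv2.INTER_CUBIC))
```

```text
(no output)
```

View pics/crop1.png

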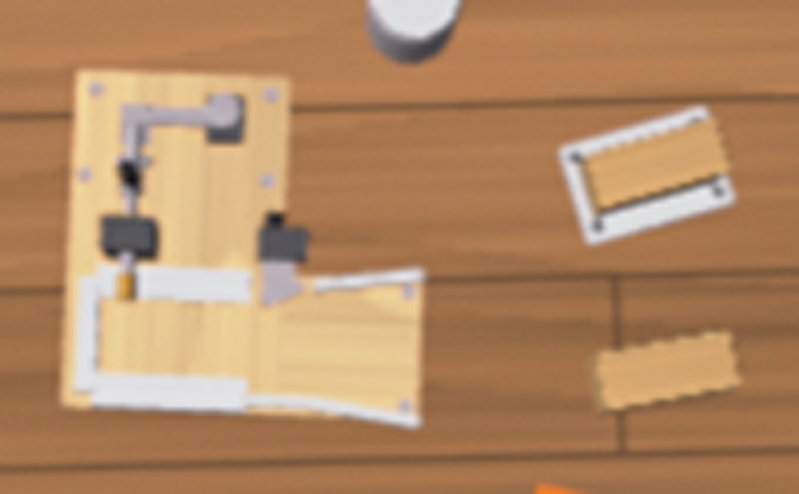

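View pics/crop2.png

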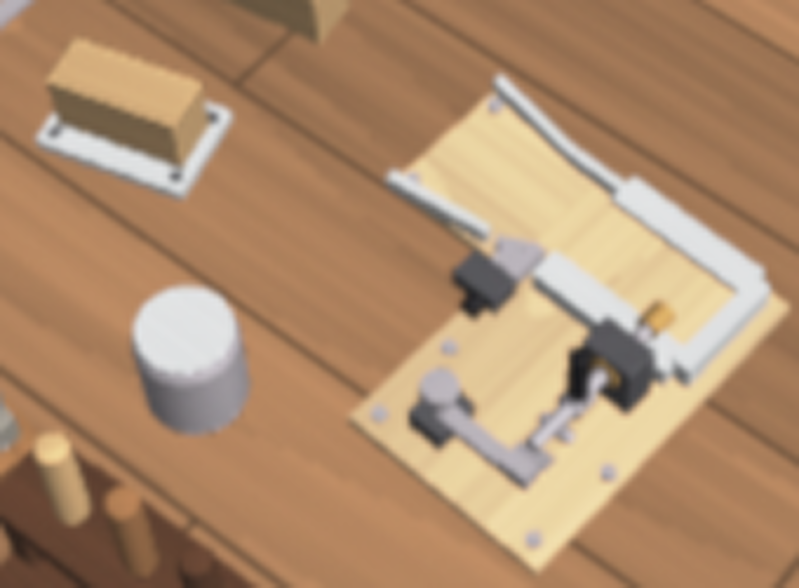

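The crops confirm it: plate with blank, plate corners at crop1 (560,152), (707,107), (735,200), (590,243). The fixture's bed is at left, its apron opens to the right (crop1 x≈422), button at (225,108), post at about (129,170). So fixture +y points image left, and +x points up.

Run:
```python
from h import *
from scipy.optimize import least_squares
T=camera("top");S=camera("scene")
f=lambda q:np.array(q)/4.7+[255,140]-0.4
g=lambda q:np.array(q)/4.7+[200,150]-0.4
# sled plate corners z=10
P=np.array([onz(T,f(q),10)[:2] for q in [(560,152),(707,107),(735,200),(590,243)]])
print("sled top",P.mean(0).round(1),P.round(0).tolist(),"len",np.linalg.norm(P-np.roll(P,-1,0),axis=1).round())
e=(P[1]-P[0])+(P[2]-P[3]);print("yaw of long axis",np.degrees(np.arctan2(e[1],e[0])))
P=np.array([onz(S,g(q),10)[:2] for q in [(182,196),(232,117)]]);print("sled scene end",P.round(1).tolist())
obs=[(T,f((225,108)),(176,-30,62)),(T,f((423,273)),(56,-190,24)),(T,f((420,424)),(-56,-190,24)),(T,f((250,299)),(30,-55,30)),(T,f((246,378)),(-30,-55,30)),(T,f((303,290)),None),
(S,g((440,383)),(176,-30,62)),(S,g((500,76)),(-56,-190,24)),(S,g((388,178)),(56,-190,24)),(S,g((610,322)),None)]
obs=[o for o in obs if o[2]]
def m(x,p):
    c,s=np.cos(x[2]),np.sin(x[2]);return (x[0]+c*p[0]-s*p[1],x[1]+s*p[0]+c*p[1],p[2])
r=lambda x:np.concatenate([proj(c,m(x,p))[0]-uv for c,uv,p in obs])
q=least_squares(r,[500,50,0],x_scale=[100,100,1],loss="soft_l1");print("fixture",q.x.round(3),np.degrees(q.x[2]));print(r(q.x).reshape(-1,2).round(1))
for n,p in dict(post=(118,40,108),nose=(30,-68,22),seat=(0,0,10),stop=(0,63,34)).items():
    print(n,np.round(m(q.x,p),1),((proj(T,m(q.x,p))[0]-[255,140])*4.7).round(),((proj(S,m(q.x,p))[0]-[200,150])*4.7).round())
```

```text
sled top [ 608.6 -329.5] [[629.0, -260.0], [663.0, -379.0], [587.0, -397.0], [555.0, -281.0]] len [123.  78. 121.  77.]
yaw of long axis -74.55183455829855
sled scene end [[634.9, -255.1], [560.3, -274.1]]
fixture [ 4.86903e+02  4.67560e+01 -6.20000e-02] -3.578793055123075
[[-0.4  0. ]
 [-0.2  0.5]
 [-0.5 -1.3]
 [-0.3  0.4]
 [-0.1 -0.1]
 [-0.5 -0.2]
 [-1.4  0.2]
 [ 0.3 -1.9]]
post [607.2  79.3 108. ] [123. 165.] [576. 350.]
nose [512.6 -23.   22. ] [264. 301.] [538. 241.]
seat [486.9  46.8  10. ] [176. 338.] [638. 278.]
stop [490.8 109.6  34. ] [ 94. 331.] [710. 312.]
```

```bash
cat > go.py <<'E'
from h import *
import sys
def plan(x,y,z,yaw):  # yaw: world angle (deg) of tool y
    s=read_state();M=R.from_rotvec(s["tcp_rot"]).as_matrix();a=np.degrees(np.arctan2(M[1,1],M[0,1]))
    tw=(a-yaw+180)%360-180
    d=np.array([x,y,z])-s["position"]
    N=R.from_rotvec(s["tcp_rot"])*R.from_euler("z",tw,degrees=True)
    print("twist first(rad) %.3f"%np.radians(tw),"then tool shift mm",N.inv().apply(d).round(1),"| without twist",(M.T@d).round(1), "pos",s["position"].round(1),"yaw %.2f"%a,"gap %.1f"%s["finger_gap"],"F",s["ft_force"].round(1),"t %.2f"%s["clock"])
if __name__=="__main__": plan(*map(float,sys.argv[1:5]))
E
python3 -m creep '[[[0,0,-0.02],0.121],[[0,0,-0.02],0.121],[[0,0,-0.02],0.121],[[0,0,0],0.121],[[0,0,0],0.121],[[0,0,0],0.121],[[0,0,0],0.121]]' -1
python3 go.py 611 -327 180 15.4
```

```text
clock: 0.78
position: [252.6, 516.5, 308.3]
tcp_rot: [-1.911, -2.494, 0.0]
ft_force: [-0.1, 0.3, -0.9]
finger_gap: 85.3
grip_force: 0.0
twist first(rad) -0.006 then tool shift mm [-908.4  121.6  128.3] | without twist [-907.7  126.8  128.3] pos [252.6 516.5 308.3] yaw 15.07 gap 85.3 F [-0.1  0.3 -0.9] t 0.78
```

```bash
python3 -m creep '[[[-0.038,0.005,0],0],[[-0.038,0.005,0],0],[[-0.038,0.005,0],0],[[-0.038,0.005,0],0],[[-0.038,0.005,0],0],[[-0.038,0.005,0],0],[[-0.038,0.005,0],0],[[-0.038,0.005,0],0],[[-0.038,0.005,0],0],[[-0.038,0.005,0],0],[[-0.038,0.005,0],0],[[-0.038,0.005,0],0]]'
python3 -m creep '[[[-0.038,0.005,0],0],[[-0.038,0.005,0],0],[[-0.038,0.005,0],0],[[-0.038,0.005,0],0],[[-0.038,0.005,0.01],0],[[-0.038,0.005,0.02],0],[[-0.038,0.005,0.02],0],[[-0.038,0.005,0.02],0],[[-0.038,0.005,0.02],0],[[-0.038,0.005,0.02],0],[[-0.038,0.005,0.01],0],[[0,0,0],0]]'
python3 go.py 611 -327 180 15.4
```

```text
clock: 1.78
position: [431.8, 91.1, 308.4]
tcp_rot: [1.903, 2.499, 0.001]
ft_force: [0.8, 0.4, 0.9]
finger_gap: 85.6
grip_force: 0.0
clock: 2.78
position: [593.2, -294.8, 186.0]
tcp_rot: [-1.907, -2.491, 0.003]
ft_force: [-0.8, -0.5, -0.5]
finger_gap: 85.3
grip_force: 0.0
twist first(rad) -0.005 then tool shift mm [-35.8   8.6   5.9] | without twist [-35.8   8.8   5.9] pos [ 593.2 -294.8  186. ] yaw 15.12 gap 85.3 F [-0.8 -0.5 -0.5] t 2.78
```

```bash
python3 -m creep '[[[-0.018,0.0045,0.02],0],[[-0.018,0.0045,0.02],0],[[0,0,0.03],0],[[0,0,0],0],[[0,0,0],0]]'
python3 - <<'E'
from h import *
s=read_state();print(s["position"])
ims=[]
for n in("top","scene"):
    c=camera(n);u=proj(c,s["position"]+np.array([0,0,-17]))[0];print(n,u.round(1))
    x,y=u.astype(int);x=max(45,x);w=c["pixels"][y-45:y+45,x-40:x+40];print(x-40,y-45)
    ims.append(cv2.resize(w,None,fx=5,fy=5,interpolation=cv2.INTER_CUBIC))
cv2.imwrite("pics/g1.png",np.hstack(ims))
E
```

```text
clock: 3.2
position: [609.5, -320.1, 119.7]
tcp_rot: [-1.9, -2.494, 0.0]
ft_force: [-1.1, -0.0, -0.0]
finger_gap: 85.5
grip_force: 0.0
[ 609.5490293  -320.13915962  119.68139124]
top [394.2 171.9]
354 126
scene [225.7 160.5]
185 115
```

View pics/g1.png

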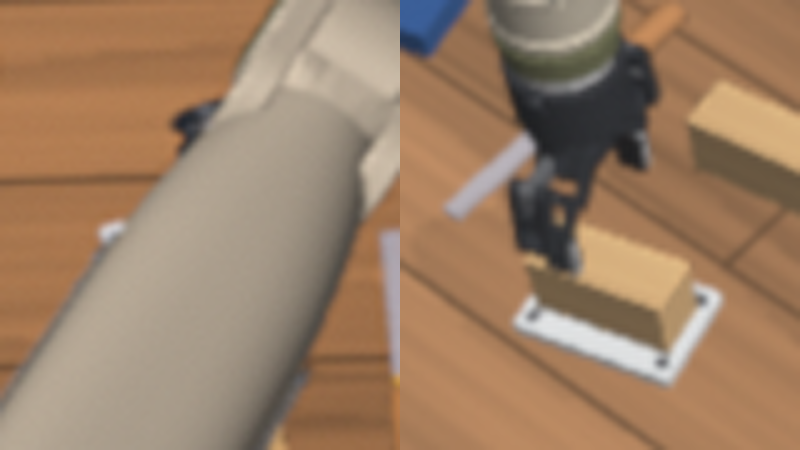

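The right half (scene view) shows the open fingers straddling the blank, towards its far end. The blank's near-end top corners are at about crop (690,258) and (660,303).

```bash
python3 - <<'E'
from h import *
c=camera("scene")
f=lambda q:np.array([(q[0]-400)/5+185,q[1]/5+115])-0.4
p=np.array([onz(c,f(q),65) for q in[(690,260),(662,304)]]);print(p.round(1),np.linalg.norm(p[0]-p[1]))
a=np.radians(105.3);m=p.mean(0)[:2]-52*np.array([np.cos(a),np.sin(a)]);print("centre",m.round(1))
q=np.array([onz(c,f(q),10) for q in[(515,323),(670,384),(720,293)]]);print(q.round(1), "centre",(q[0]+q[2]).round(1)/2)
t=q[1]-q[0];print(np.degrees(np.arctan2(t[1],t[0])),np.linalg.norm(t))
E
python3 go.py 611 -327 47 15.4
```

```text
[[ 575.3 -282.    65. ]
 [ 613.9 -271.8   65. ]] 39.8497241981301
centre [ 608.3 -327. ]
[[ 663.6 -372.    10. ]
 [ 634.6 -254.1   10. ]
 [ 556.9 -278.8   10. ]] centre [ 610.25 -325.45   10.  ]
103.79157114858694 121.48101284552658
twist first(rad) 0.001 then tool shift mm [-5.  -2.7 77.3] | without twist [-5.  -2.7 77.3] pos [ 612.1 -321.3  124.2] yaw 15.45 gap 85.3 F [-0.2  0.5  1. ] t 3.35
```

```bash
python3 -m creep '[[[-0.012,-0.003,0.02],0],[[0,0,0.02],0],[[0,0,0.015],0],[[0,0,0.01],0],[[0,0,0],0],[[0,0,0],0]]'
python3 go.py 612 -334 47 15.4
```

```text
clock: 3.85
position: [612.0, -333.6, 58.1]
tcp_rot: [1.902, 2.499, 0.0]
ft_force: [-0.6, -0.2, 0.5]
finger_gap: 85.5
grip_force: 0.0
twist first(rad) 0.001 then tool shift mm [-0.4 -0.1 11.1] | without twist [-0.4 -0.1 11.1] pos [ 612.  -333.6   58.1] yaw 15.44 gap 85.5 F [-0.6 -0.2  0.5] t 3.85
```

```bash
python3 -m creep '[[[0,0,0.011],0],[[0,0,0],0]]'
python3 -m creep '[[[0,0,0],0],[[0,0,0],0],[[0,0,0],0],[[0,0,0],0],[[0,0,0],0],[[0,0,0],0],[[0,0,0],0],[[0,0,0],0],[[0,0,0],0]]' 1
python3 go.py 495 -123 130 -3.6
```

```text
clock: 4.02
position: [611.8, -333.6, 45.7]
tcp_rot: [1.903, 2.499, 0.0]
ft_force: [-0.1, -0.3, -0.8]
finger_gap: 85.4
grip_force: 0.0
clock: 4.77
position: [612.1, -334.0, 46.6]
tcp_rot: [1.903, 2.498, 0.0]
ft_force: [-0.4, -0.5, 4.7]
finger_gap: 43.1
grip_force: 63.4
twist first(rad) 0.332 then tool shift mm [ 203.2 -130.   -83.7] | without twist [234.5 -56.7 -83.7] pos [ 612.1 -334.    46.6] yaw 15.41 gap 43.1 F [-0.4 -0.5  4.7] t 4.77
```

```bash
python3 -m creep '[[[0,0,-0.01],0],[[0,0,-0.02],0],[[0,0,-0.03],0],[[0,0,-0.03],0],[[0,0,0],0.083],[[0,0,0],0.083],[[0,0,0],0.083],[[0,0,0],0.083],[[0,0,0],0]]'
python3 go.py 475.5 -136 130 -3.6
```

```text
clock: 5.52
position: [610.5, -333.1, 134.7]
tcp_rot: [-2.29, -2.146, 0.001]
ft_force: [-0.4, 0.8, -5.3]
finger_gap: 43.2
grip_force: 62.7
twist first(rad) -0.002 then tool shift mm [ 188.2 -147.1    5.4] | without twist [ 187.9 -147.5    5.4] pos [ 610.5 -333.1  134.7] yaw -3.73 gap 43.2 F [-0.4  0.8 -5.3] t 5.52
```

```bash
python3 -m creep '[[[0.015,-0.012,0],0],[[0.027,-0.021,0],0],[[0.027,-0.021,0],0],[[0.027,-0.021,0],0],[[0.027,-0.021,0],0],[[0.027,-0.021,0],0],[[0.024,-0.018,0],0],[[0.014,-0.012,0],0],[[0,0,0.025],0],[[0,0,0.02],0],[[0,0,0],0],[[0,0,0],0]]'
python3 go.py 475.5 -136 57 -3.6
python3 - <<'E'
from h import *
ims=[]
for n,(x,y) in(("top",(255,145)),("scene",(225,140))):
    c=camera(n);w=c["pixels"][y:y+110,x:x+130] if n=="scene" else c["pixels"][y:y+110,x:x+130]
    ims.append(cv2.resize(w,None,fx=5 if n=="scene" else 5,fy=5,interpolation=cv2.INTER_CUBIC)[:, :650])
    cv2.imwrite(f"pics/{n}1.png",c["pixels"])
cv2.imwrite("pics/g2.png",cv2.resize(np.vstack(ims),None,fx=.54,fy=.54) if 0 else ims[1])
E
```

```text
clock: 6.52
position: [475.2, -136.1, 90.0]
tcp_rot: [-2.286, -2.15, 0.002]
ft_force: [0.6, -1.2, -2.7]
finger_gap: 43.3
grip_force: 62.7
twist first(rad) 0.001 then tool shift mm [ 0.1  0.4 33. ] | without twist [ 0.1  0.4 33. ] pos [ 475.2 -136.1   90. ] yaw -3.52 gap 43.3 F [ 0.6 -1.2 -2.7] t 6.52
```

View pics/g2.png

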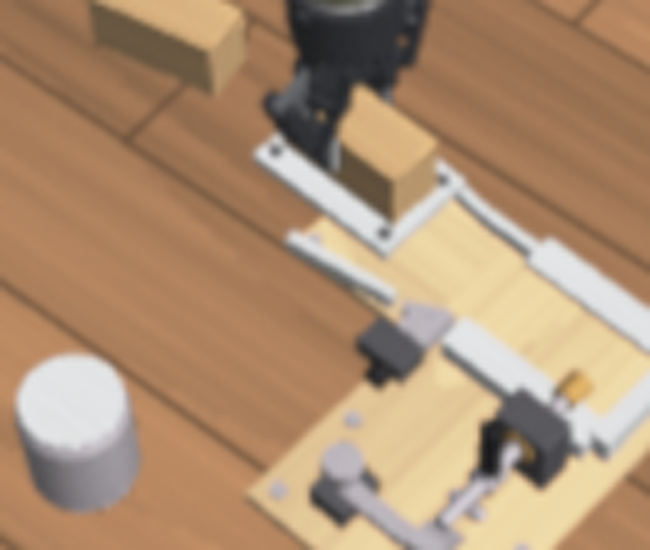

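The scene crop shows the sled above the apron: plate corners at (388,252), (258,152) and (462,180). The rail lips begin at about (465,320) and (530,258).

Run:
```python
from h import *
c=camera("scene");s=read_state()
f=lambda q:np.array([q[0]/5+225,q[1]/5+140])-0.4
th=np.radians(-3.58);o=np.array([486.9,46.8])
def F(q,z):
    d=onz(c,f(q),z)[:2]-o;return (np.array([[np.cos(th),np.sin(th)],[-np.sin(th),np.cos(th)]])@d).round(1)
zt=s["position"][2]-46.6+10
print("plate",[F(q,zt) for q in[(388,246),(258,150),(455,182)]])
print("lips z30",[F(q,30) for q in[(465,320),(530,250)]])
print("button",F((343,460),62))
print("tcp in fixture",(np.array([[np.cos(th),np.sin(th)],[-np.sin(th),np.cos(th)]])@(s["position"][:2]-o)).round(1))
# lip edges by refined lines in top image
t=cv2.imread("pics/top1.png");cT=camera("top")
# sample blank rows: bright-white mask in bed region
import itertools
for xs in range(278,308,4):
    col=t[190:235,xs].astype(int);w=(col.min(1)>185).astype(int);e=np.flatnonzero(np.diff(w))+190.5
    print(xs,[ (np.array([[np.cos(th),np.sin(th)],[-np.sin(th),np.cos(th)]])@(onz(cT,(xs,v),30)[:2]-o)).round(1).tolist() for v in e])
```

```text
plate [array([  36.6, -117. ]), array([  37.3, -235.2]), array([ -32.1, -118.5])]
lips z30 [array([ 33.6, -51.4]), array([-37.6, -55.5])]
button [177.  -27.2]
tcp in fixture [   2.2 -184.4]
278 [[56.3, 54.8], [30.3, 53.5], [-28.7, 50.8], [-54.3, 49.6]]
282 [[-28.1, 36.1], [-53.8, 34.9]]
286 [[53.7, 25.1], [27.7, 24.0], [-31.3, 21.3], [-53.2, 20.3]]
290 [[54.2, 10.4], [28.2, 9.3], [-30.7, 6.7], [-56.3, 5.6]]
294 [[54.7, -4.3], [28.8, -5.4], [-30.2, -7.9], [-55.8, -9.0]]
298 [[55.3, -19.0], [29.3, -20.1], [-29.6, -22.6], [-55.3, -23.6]]
302 [[55.8, -33.7], [29.9, -34.8], [-29.1, -37.2], [-54.7, -38.2]]
306 [[56.4, -48.5], [30.4, -49.5], [-32.2, -52.0], [-54.2, -52.8]]
```

Run:
```python
from h import *
c=camera("top");g=c["pixels"].min(2).astype(float)
o=np.array([486.9,46.8]);th=np.radians(-3.58);A=np.array([[np.cos(th),np.sin(th)],[-np.sin(th),np.cos(th)]])
E={30:[],-30:[]}
for xs in range(277,307):
  for x0 in E:
    yy=None
    # expected pixel near this column
    pts=[proj(c,[*(A.T@[x0,y]+o),30])[0] for y in (-50,60)]
    v0=np.interp(xs,[pts[0][0],pts[1][0]][::-1] if pts[0][0]>pts[1][0] else [pts[0][0],pts[1][0]],[pts[0][1],pts[1][1]][::-1] if pts[0][0]>pts[1][0] else [pts[0][1],pts[1][1]])
    r=np.arange(int(v0)-3,int(v0)+5);d=np.abs(np.diff(g[r,xs]));k=(d*(r[:-1]+.5)).sum()/d.sum()
    E[x0].append(A@(onz(c,(xs,k),30)[:2]-o))
for x0,e in E.items():
    e=np.array(e);e=e[(e[:,1]<25)];p=np.polyfit(e[:,1],e[:,0],1);print(x0,"x at y0 %.1f slope deg %.2f"%(p[1],np.degrees(p[0])),np.std(e[:,0]-np.polyval(p,e[:,1])).round(2))
ps=[read_state()["position"]];print(ps)
```

```text
30 x at y0 28.9 slope deg -0.06 0.42
-30 x at y0 -29.6 slope deg -0.07 0.26
[array([ 477.62916546, -137.44042001,   91.97186857])]
```

```bash
python3 -m creep '[[[0,0,0.015],0],[[0,0,0.01],0],[[0,0,0.005],0],[[0,0,0],0],[[0,0,0],0]]'
python3 go.py 475.5 -136 57 -3.6
```

```text
clock: 7.18
position: [476.4, -136.7, 60.7]
tcp_rot: [-2.29, -2.15, 0.001]
ft_force: [-0.3, 0.0, -3.5]
finger_gap: 43.4
grip_force: 63.0
twist first(rad) -0.000 then tool shift mm [ 0.6 -1.   3.7] | without twist [ 0.6 -1.   3.7] pos [ 476.4 -136.7   60.7] yaw -3.61 gap 43.4 F [-0.3  0.  -3.5] t 7.18
```

```bash
python3 -m creep '[[[0,0,0.002],0],[[0,0,0.001],0],[[0,0,0],0]]'
python3 -m creep '[[[0,0,0.001],0],[[0,0,0],0]]'
python3 -m creep '[[[0,0,0.001],0],[[0,0,0],0]]'
```

```text
clock: 7.43
position: [476.9, -136.9, 58.1]
tcp_rot: [2.29, 2.15, 0.0]
ft_force: [-0.9, 0.5, -4.0]
finger_gap: 43.0
grip_force: 63.0
clock: 7.6
position: [476.8, -136.8, 57.0]
tcp_rot: [2.29, 2.15, 0.0]
ft_force: [-0.3, -0.1, -4.2]
finger_gap: 43.1
grip_force: 63.0
clock: 7.77
position: [476.9, -136.9, 56.6]
tcp_rot: [2.29, 2.15, 0.0]
ft_force: [-2.4, 1.9, 3.2]
finger_gap: 43.0
grip_force: 63.6
```

```bash
python3 -m creep '[[[0.005,-0.001,0],0],[[0.008,-0.0005,0],0],[[0.008,0,0],0],[[0.008,0,0],0],[[0.006,0,0],0],[[0,0,0],0]]'
python3 go.py 486.4 38.8 56.6 -3.55
python3 -m creep '[[[0.005,0,0],0],[[0.007,0,0],0],[[0.007,0,0],0],[[0.005,0,0],0],[[0,0,0],0]]'
python3 go.py 486.4 38.8 56.6 -3.55
```

```text
clock: 8.27
position: [477.4, -101.1, 56.6]
tcp_rot: [2.289, 2.15, -0.002]
ft_force: [-3.0, -4.2, 5.8]
finger_gap: 43.2
grip_force: 64.2
twist first(rad) -0.000 then tool shift mm [140.2   0.3  -0.3] | without twist [140.2   0.3  -0.3] pos [ 477.4 -101.1   56.6] yaw -3.56 gap 43.2 F [-3.  -4.2  5.8] t 8.27
clock: 8.68
position: [478.3, -77.4, 56.6]
tcp_rot: [2.289, 2.15, -0.003]
ft_force: [-5.1, -3.7, 9.4]
finger_gap: 43.2
grip_force: 64.4
twist first(rad) -0.001 then tool shift mm [116.5   0.9  -0.3] | without twist [116.5   0.8  -0.3] pos [478.3 -77.4  56.6] yaw -3.59 gap 43.2 F [-5.1 -3.7  9.4] t 8.68
```

```bash
python3 -m creep '[[[0.004,0.0005,-0.0004],0],[[0.005,0,0],0],[[0.005,0,0],0],[[0.005,0,0],0],[[0,0,0],0]]'
python3 go.py 486.4 38.8 56.6 -3.55
python3 -m creep '[[[0.006,0,0],0],[[0.008,0,0],0],[[0.008,0,0],0],[[0.006,0,0],0],[[0,0,0],0]]'
python3 go.py 486.4 38.8 56.6 -3.55
```

```text
clock: 9.1
position: [479.4, -58.3, 56.6]
tcp_rot: [-2.29, -2.15, 0.004]
ft_force: [-5.2, -3.2, 7.4]
finger_gap: 43.4
grip_force: 64.3
twist first(rad) -0.001 then tool shift mm [97.4  0.9 -0.2] | without twist [97.4  0.9 -0.2] pos [479.4 -58.3  56.6] yaw -3.60 gap 43.4 F [-5.2 -3.2  7.4] t 9.10
clock: 9.52
position: [481.1, -30.1, 56.6]
tcp_rot: [-2.29, -2.15, 0.004]
ft_force: [-4.1, -3.7, 7.7]
finger_gap: 43.5
grip_force: 64.4
twist first(rad) -0.001 then tool shift mm [69.1  1.  -0.1] | without twist [69.1  1.  -0.1] pos [481.1 -30.1  56.6] yaw -3.59 gap 43.5 F [-4.1 -3.7  7.7] t 9.52
```

Sliding in freely; continue to near home.

```bash
python3 -m creep '[[[0.006,0,0],0],[[0.01,0,0],0],[[0.01,0,0],0],[[0.01,0,0],0],[[0.01,0,0],0],[[0.006,0,0],0],[[0.004,0,0],0],[[0,0,0],0]]'
python3 go.py 486.4 38.8 56.6 -3.55
python3 -m creep '[[[0.003,0,0],0],[[0.003,0,0],0],[[0.002,0,0],0],[[0,0,0],0]]'
python3 go.py 486.4 38.8 56.6 -3.55
```

```text
clock: 10.18
position: [484.7, 25.5, 56.6]
tcp_rot: [2.29, 2.15, -0.004]
ft_force: [-4.0, -4.4, 7.4]
finger_gap: 43.3
grip_force: 64.4
twist first(rad) -0.001 then tool shift mm [13.4  0.9  0. ] | without twist [13.4  0.9  0. ] pos [484.7  25.5  56.6] yaw -3.62 gap 43.3 F [-4.  -4.4  7.4] t 10.18
clock: 10.52
position: [485.1, 32.8, 56.6]
tcp_rot: [2.291, 2.149, -0.005]
ft_force: [-4.6, -6.3, 6.8]
finger_gap: 43.1
grip_force: 64.5
twist first(rad) -0.002 then tool shift mm [6.1 0.9 0. ] | without twist [6.1 0.9 0. ] pos [485.1  32.8  56.6] yaw -3.66 gap 43.1 F [-4.6 -6.3  6.8] t 10.52
```

```bash
for i in 1 2 3 4; do :; done
python3 -m creep '[[[0.002,0,0],0],[[0.001,0,0],0],[[0,0,0],0]]'
python3 -m creep '[[[0.002,0,0],0],[[0,0,0],0]]'
python3 -m creep '[[[0.002,0,0],0],[[0,0,0],0]]'
python3 go.py 486.4 38.8 56.6 -3.55
```

```text
clock: 10.77
position: [485.3, 35.5, 56.7]
tcp_rot: [2.291, 2.148, -0.005]
ft_force: [-4.7, -7.2, 6.9]
finger_gap: 43.5
grip_force: 64.6
clock: 10.93
position: [485.7, 38.0, 56.6]
tcp_rot: [2.291, 2.149, -0.003]
ft_force: [-1.9, -3.5, 5.2]
finger_gap: 43.2
grip_force: 64.0
clock: 11.1
position: [486.4, 40.5, 56.6]
tcp_rot: [2.29, 2.151, -0.001]
ft_force: [-2.6, -2.0, 4.5]
finger_gap: 43.2
grip_force: 64.0
twist first(rad) -0.001 then tool shift mm [-1.7  0.1 -0. ] | without twist [-1.7  0.1 -0. ] pos [486.4  40.5  56.6] yaw -3.59 gap 43.2 F [-2.6 -2.   4.5] t 11.10
```

```bash
python3 -m creep '[[[0.0015,0,0],0],[[0,0,0],0]]'
python3 -m creep '[[[-0.002,0,0],0],[[-0.002,0,0],0],[[0,0,0],0]]'
python3 -m creep '[[[-0.002,0,0],0],[[-0.001,0,0],0],[[0,0,0],0]]'
```

```text
clock: 11.27
position: [486.8, 41.8, 56.6]
tcp_rot: [2.29, 2.151, -0.0]
ft_force: [-2.1, -2.7, 6.3]
finger_gap: 43.3
grip_force: 64.1
clock: 11.52
position: [487.0, 39.2, 56.6]
tcp_rot: [-2.287, -2.151, -0.005]
ft_force: [0.1, 5.2, 5.1]
finger_gap: 43.2
grip_force: 64.0
clock: 11.77
position: [487.0, 37.3, 56.8]
tcp_rot: [-2.285, -2.151, -0.008]
ft_force: [-1.1, 9.8, 7.0]
finger_gap: 42.9
grip_force: 64.3
```

```bash
python3 -m creep '[[[0.002,0,0],0],[[0.001,0,0],0],[[0,0,0],0]]'
python3 -m creep '[[[0,0,0],0],[[0,0,0],0],[[0,0,0],0],[[0,0,0],0],[[0,0,0],0],[[0,0,0],0]]' -0.8
python3 -m creep '[[[0,0,-0.015],0],[[0,0,-0.025],0],[[0,0,-0.03],0],[[0,0,-0.025],0],[[0,0,0],0]]' -1
python3 go.py 610 79.5 90 -3.55
```

```text
clock: 12.02
position: [487.0, 37.7, 56.6]
tcp_rot: [2.289, 2.151, 0.001]
ft_force: [-0.4, -0.3, 5.9]
finger_gap: 43.1
grip_force: 64.2
clock: 12.52
position: [486.6, 37.4, 56.1]
tcp_rot: [-2.29, -2.15, 0.0]
ft_force: [-0.1, 0.1, 0.2]
finger_gap: 76.8
grip_force: 0.0
clock: 12.93
position: [489.8, 37.2, 156.3]
tcp_rot: [2.286, 2.146, 0.009]
ft_force: [0.7, 0.3, -0.3]
finger_gap: 85.4
grip_force: 0.0
twist first(rad) -0.001 then tool shift mm [ 49.7 116.7  67.3] | without twist [ 49.8 116.7  67.3] pos [489.8  37.2 156.3] yaw -3.61 gap 85.4 F [ 0.7  0.3 -0.3] t 12.93
```

```bash
python3 -m creep '[[[0.01,0.025,0],0],[[0.012,0.03,0],0],[[0.014,0.032,0],0],[[0.014,0.03,0.01],0],[[0,0,0.01],0],[[0,0,0],0]]'
python3 go.py 610 79.5 90 -3.55
python3 - <<'E'
from h import *
c=camera("scene");cv2.imwrite("pics/g3.png",cv2.resize(c["pixels"][150:270,240:400],None,fx=5,fy=5,interpolation=cv2.INTER_CUBIC))
c=camera("top");cv2.imwrite("pics/top3.png",c["pixels"])
E
```

```text
clock: 13.43
position: [606.1, 80.4, 127.7]
tcp_rot: [-2.287, -2.149, 0.005]
ft_force: [-0.8, -0.2, -1.0]
finger_gap: 85.7
grip_force: 0.0
twist first(rad) -0.000 then tool shift mm [-0.6  4.1 37.6] | without twist [-0.6  4.1 37.6] pos [606.1  80.4 127.7] yaw -3.56 gap 85.7 F [-0.8 -0.2 -1. ] t 13.43
```

View pics/g3.png

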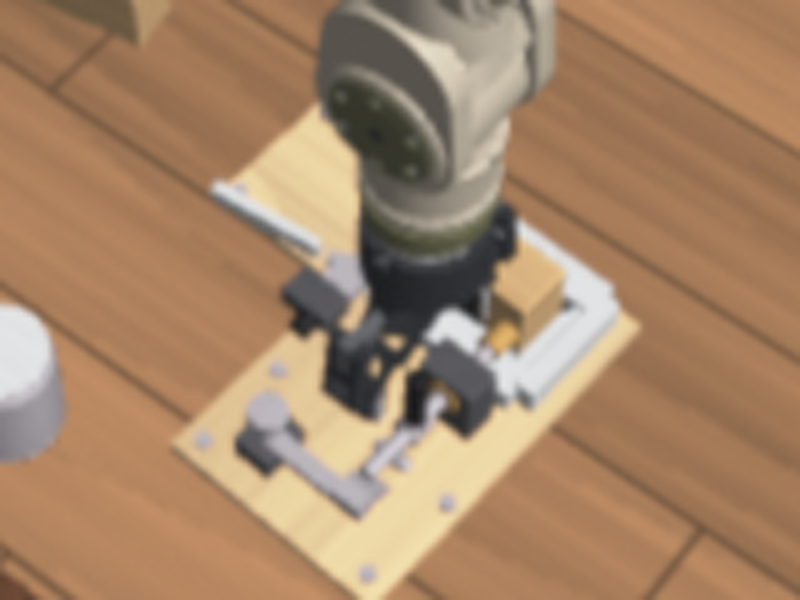

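The picture shows the sled home in the bed with the catch out, and the open fingers at about (360,380) around the post at (415,390). Descending with a force watch.

```bash
python3 -m creep '[[[0,0.004,0.012],0],[[0,0,0.012],0],[[0,0,0.01],0],[[0,0,0.003],0],[[0,0,0],0]]'
python3 -m creep '[[[0,0,0],0],[[0,0,0],0],[[0,0,0],0],[[0,0,0],0],[[0,0,0],0],[[0,0,0],0],[[0,0,0],0],[[0,0,0],0],[[0,0,0],0],[[0,0,0],0]]' 1
python3 go.py 610 79.5 90 -3.55
```

```text
clock: 13.95
position: [609.4, 79.4, 93.3]
tcp_rot: [-2.29, -2.149, 0.002]
ft_force: [0.0, -0.3, -0.0]
finger_gap: 85.3
grip_force: 0.0
clock: 14.78
position: [610.8, 79.7, 94.7]
tcp_rot: [2.29, 2.15, 0.001]
ft_force: [-0.8, 0.7, 4.2]
finger_gap: 13.9
grip_force: 58.4
twist first(rad) -0.001 then tool shift mm [-0.3 -0.8  4.7] | without twist [-0.3 -0.8  4.7] pos [610.8  79.7  94.7] yaw -3.61 gap 13.9 F [-0.8  0.7  4.2] t 14.78
```

```bash
python3 -m creep '[[[0,0.005,0],0],[[0,0.007,0],0],[[0,0.008,0],0],[[0,0.008,0],0],[[0,0.008,0],0],[[0,0.004,0],0],[[0,0,0],0]]'
python3 -m creep '[[[0,0.003,0],0],[[0,0.003,0],0],[[0,0,0],0]]'
python3 -m creep '[[[0,0.003,0],0],[[0,0,0],0]]'
python3 go.py 610 79.5 90 -3.55
```

```text
clock: 15.37
position: [649.7, 77.3, 94.7]
tcp_rot: [-2.289, -2.149, 0.003]
ft_force: [-6.3, 0.2, 8.8]
finger_gap: 14.5
grip_force: 59.3
clock: 15.62
position: [655.2, 76.9, 94.7]
tcp_rot: [-2.288, -2.149, 0.003]
ft_force: [-6.8, -0.3, 9.7]
finger_gap: 13.9
grip_force: 59.3
clock: 15.78
position: [658.0, 76.8, 94.7]
tcp_rot: [-2.288, -2.149, 0.004]
ft_force: [-8.8, 0.9, 10.2]
finger_gap: 14.1
grip_force: 59.5
twist first(rad) -0.001 then tool shift mm [ -0.3 -48.1   4.8] | without twist [ -0.3 -48.1   4.8] pos [658.   76.8  94.7] yaw -3.60 gap 14.1 F [-8.8  0.9 10.2] t 15.78
```

```bash
python3 -m creep '[[[0,0.002,0],0],[[0,0,0],0]]'
python3 -m creep '[[[0,0.002,0],0],[[0,0,0],0]]'
python3 -m creep '[[[0,0.0015,0],0],[[0,0,0],0]]'
```

```text
clock: 15.95
position: [659.6, 76.7, 94.7]
tcp_rot: [-2.288, -2.149, 0.004]
ft_force: [-8.0, 0.8, 10.3]
finger_gap: 14.5
grip_force: 59.5
clock: 16.12
position: [661.4, 76.6, 94.7]
tcp_rot: [-2.288, -2.149, 0.005]
ft_force: [-9.6, 0.3, 10.3]
finger_gap: 14.1
grip_force: 59.5
clock: 16.28
position: [662.7, 76.5, 94.6]
tcp_rot: [-2.288, -2.148, 0.005]
ft_force: [-9.8, 0.6, 10.8]
finger_gap: 14.6
grip_force: 59.6
```

```bash
python3 -m creep '[[[0,-0.002,0],0],[[0,-0.002,0],0],[[0,0,0],0]]'
python3 -m creep '[[[0,-0.002,0],0],[[0,-0.001,0],0],[[0,0,0],0]]'
```

```text
clock: 16.53
position: [658.5, 76.8, 94.6]
tcp_rot: [-2.288, -2.149, 0.005]
ft_force: [-9.4, 1.2, 10.5]
finger_gap: 14.4
grip_force: 59.5
clock: 16.78
position: [657.5, 76.8, 94.7]
tcp_rot: [-2.29, -2.15, 0.001]
ft_force: [-4.8, -0.1, 7.1]
finger_gap: 14.4
grip_force: 59.0
```

The sear is taking the load (the post stopped moving back and the force fell). Releasing and rising.

```bash
python3 -m creep '[[[0,-0.001,0],0],[[0,-0.001,0],0],[[0,0,0],0]]'
python3 -m creep '[[[0,0,0],0],[[0,0,0],0],[[0,0,0],0],[[0,0,0],0],[[0,0,0],0],[[0,0,0],0],[[0,0,0],0]]' -0.3
python3 -m creep '[[[0,0,-0.015],0],[[0,0,-0.025],0],[[0,0,-0.025],0],[[0,0,0],0]]'
python3 - <<'E'
from h import *
T=np.radians(-3.55);print("button",486.9+176*np.cos(T)+30*np.sin(T),46.8+176*np.sin(T)-30*np.cos(T))
E
python3 go.py 660.7 6 150 -3.55
```

```text
clock: 17.03
position: [657.3, 76.8, 94.8]
tcp_rot: [2.289, 2.149, 0.003]
ft_force: [1.7, 0.7, 3.6]
finger_gap: 14.2
grip_force: 58.9
clock: 17.62
position: [656.0, 76.8, 94.2]
tcp_rot: [-2.29, -2.15, 0.0]
ft_force: [1.3, -0.0, -0.2]
finger_gap: 55.4
grip_force: 0.0
clock: 17.95
position: [658.8, 76.8, 165.0]
tcp_rot: [2.286, 2.147, 0.01]
ft_force: [0.6, -0.1, 0.7]
finger_gap: 55.7
grip_force: 0.0
button 660.7046946567674 5.959724348777687
twist first(rad) -0.001 then tool shift mm [-70.6   6.2  15. ] | without twist [-70.6   6.3  15. ] pos [658.8  76.8 165. ] yaw -3.61 gap 55.7 F [ 0.6 -0.1  0.7] t 17.95
```

```bash
python3 -m creep '[[[-0.015,0.002,0],0],[[-0.02,0.002,0],0],[[-0.02,0.002,0],0],[[-0.015,0.001,0],0],[[0,0,0.015],0],[[0,0,0.02],0],[[0,0,0.015],0],[[0,0,0],0],[[0,0,0],0]]' 1
python3 go.py 661.5 6 79 -3.55
python3 - <<'E'
from h import *
c=camera("scene");cv2.imwrite("pics/g4.png",cv2.resize(c["pixels"][150:270,240:400],None,fx=5,fy=5,interpolation=cv2.INTER_CUBIC))
E
```

```text
clock: 18.7
position: [657.4, 6.0, 107.8]
tcp_rot: [-2.289, -2.148, 0.004]
ft_force: [0.1, 0.1, 0.6]
finger_gap: 0.1
grip_force: 0.0
twist first(rad) -0.002 then tool shift mm [ 0.3  4.2 28.8] | without twist [ 0.3  4.2 28.8] pos [657.4   6.  107.8] yaw -3.65 gap 0.1 F [0.1 0.1 0.6] t 18.70
```

View pics/g4.png

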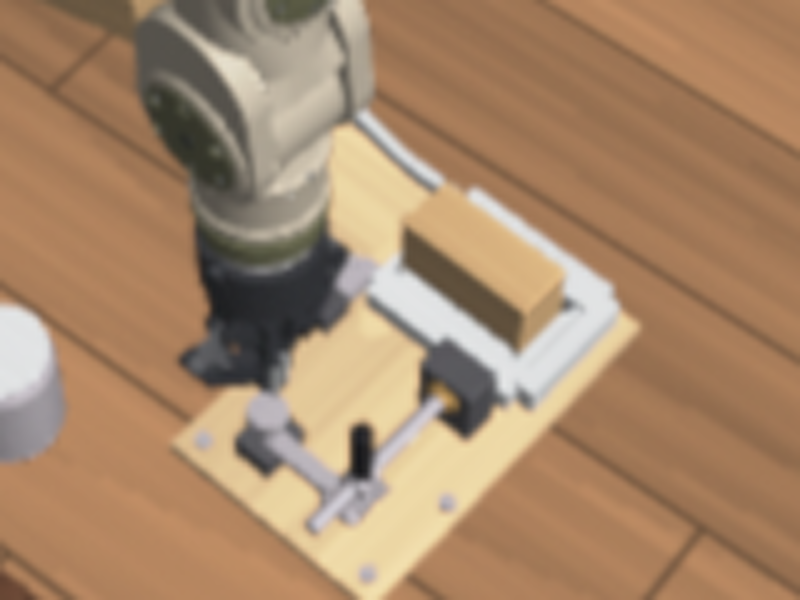

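The striker is cocked (post at (362,440)), the sled is home with the catch behind it, and the closed fingertip at (272,385) is over the button at (268,410).

```bash
python3 -m creep '[[[0,0.004,0.01],0],[[0,0,0.01],0],[[0,0,0.006],0],[[0,0,0],0]]'
python3 -m creep '[[[0,0,0.004],0],[[0,0,0.003],0],[[0,0,0],0]]'
python3 -m creep '[[[0,0,0.003],0],[[0,0,0],0]]'
python3 go.py 661.5 6 79 -3.55
```

```text
clock: 19.08
position: [661.5, 6.5, 81.2]
tcp_rot: [-2.288, -2.149, 0.003]
ft_force: [0.3, -0.1, -0.8]
finger_gap: 0.0
grip_force: 0.0
clock: 19.33
position: [662.7, 6.4, 76.5]
tcp_rot: [2.29, 2.15, 0.001]
ft_force: [0.9, -0.3, -0.3]
finger_gap: 0.1
grip_force: 0.0
clock: 19.5
position: [662.8, 6.4, 73.4]
tcp_rot: [2.29, 2.15, 0.001]
ft_force: [-0.1, 0.5, -0.1]
finger_gap: 0.4
grip_force: 0.3
twist first(rad) -0.001 then tool shift mm [-0.4 -1.2 -5.6] | without twist [-0.4 -1.2 -5.6] pos [662.8   6.4  73.4] yaw -3.60 gap 0.4 F [-0.1  0.5 -0.1] t 19.50
```

```bash
python3 -m creep '[[[0,0,0.002],0],[[0,0,0],0]]'
python3 -m creep '[[[0,0,0.002],0],[[0,0,0],0]]'
python3 - <<'E'
from h import *
c=camera("scene");cv2.imwrite("pics/g5.png",cv2.resize(c["pixels"][190:270,250:350],None,fx=7,fy=7,interpolation=cv2.INTER_CUBIC))
E
```

```text
clock: 19.67
position: [662.8, 6.3, 71.4]
tcp_rot: [2.29, 2.15, 0.001]
ft_force: [-0.8, 0.4, 3.9]
finger_gap: -0.1
grip_force: 2.5
clock: 19.83
position: [662.9, 6.3, 69.8]
tcp_rot: [2.29, 2.15, 0.001]
ft_force: [-0.8, -0.1, 4.7]
finger_gap: -0.0
grip_force: 2.7
```

View pics/g5.png

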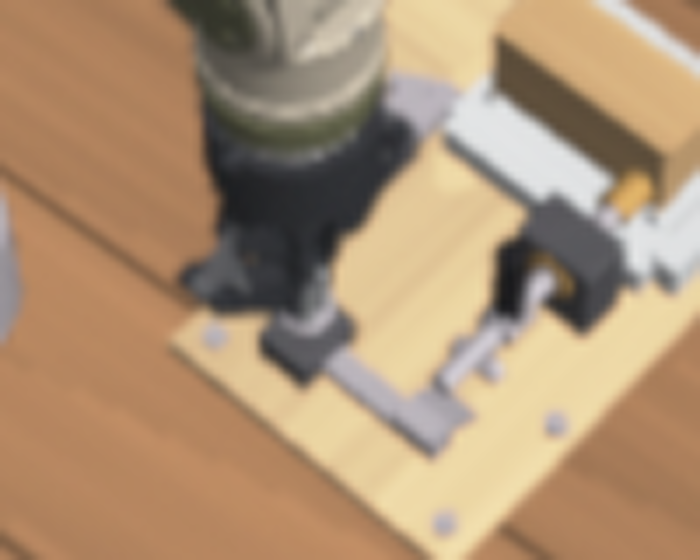

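The striker has fired: the post is back by the bearing block at (510,280) and the brass die is at the blank at (630,195). Rise clear and hand in, with a final check image.

```bash
python3 -m creep '[[[0,0,-0.01],0],[[0,0,-0.02],0],[[0,0,-0.03],0],[[0,0,-0.03],0],[[0,0,-0.02],0],[[0,0,0],0],[[0,0,0],0]]'
python3 - <<'E'
from h import *
c=camera("scene");cv2.imwrite("pics/g6.png",cv2.resize(c["pixels"][120:280,200:400],None,fx=3.7,fy=3.7,interpolation=cv2.INTER_CUBIC))
E
```

```text
clock: 20.47
position: [663.6, 6.1, 181.3]
tcp_rot: [2.288, 2.149, 0.004]
ft_force: [0.5, -0.1, -0.7]
finger_gap: 0.0
grip_force: 0.0
```

View pics/g6.png

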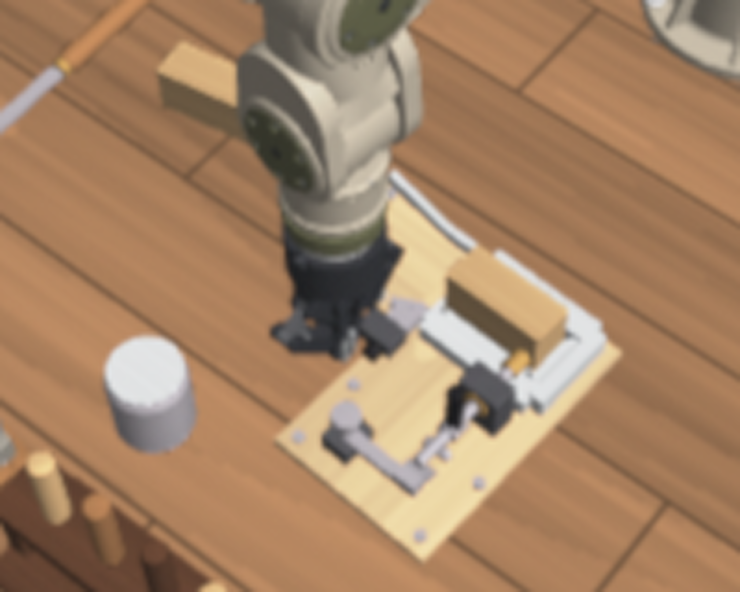

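The sled is home with the catch out behind it at (405,310). The striker is at rest, the button is up, and the robot is clear.

```bash
python3 -c "
from rig import *
print(close_job())"
```

```text
the job is handed in; nothing more can be done
None
```

The sled is locked in the bed, and the striker was cocked by its post and then fired at the blank with the trip button. The job is handed in at about 20.5 s with the robot clear and no bystander touched on purpose; hand-in gave no verdict.

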